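Close the sample port and start the run

ROBOT

A 6-joint arm with a two-finger parallel gripper is mounted at the origin on the work surface. World frame = base frame: x ahead of the robot, y to its left, z up, the work surface at z = 0. Lengths are in m, angles in rad, forces in N, time in s.
With the tool pointing down it reaches from about 0.375 to 0.9 m from the base axis. Payload 3.1 kg.
Tool frame: the origin (TCP) lies on the mounting face of the last link; the fingertips stand 182 mm ahead of it and the grasp point (between the pads) lies 164 mm ahead of it (manip.grip_depth is the distance from the TCP to the grasp point, in m); z points along the fingers, y is the direction in which the jaws open and shut (so a half turn about z gives the same grasp; the last joint's range is limited). The gripper opens to 87 mm and grips with 3 to 60 N. Pads are 19 mm wide; open, the fingers measure 117 mm over their backs; the gripper's body (75 mm by 190 mm) begins 51 mm behind the grasp point.
Start: joints at [1.014, 0.527, 1.433, -0, 1.181, -0.178], TCP at [0.231, 0.581, 0.405] pointing down, gripper open.
Joint ranges: [-3.08, 3.08], [-0.75, 2.2], [0.22, 2.44], [-1.43, 4.57], [0, 2.65], [-2.85, 2.85]. Speed limits (rad/s): [2.79, 2.79, 3.14, 3.14, 3.14, 3.14].

INTERFACE

Orientations are given as a unit quaternion [x, y, z, w].
In Python, from bench import manip gives the robot as it stands. The module is installed in compiled form; this text tells all that it offers.
- The arm moves only by the tool play_rows, never from a script. Its arguments are lists of equal length, an entry for each row: "grip": the closure, from 0 (fully open) to 1 (shut); "delta_pos": the shift along the tool's x, y, z in m, a list of three; "angular": the turn, a rotation vector about the tool's x, y, z in degrees, a list of three. In form: {"grip": [grip, ...], "delta_pos": [[tx, ty, tz], ...], "angular": [[wx, wy, wz], ...]}. A call has 1 to 5 rows; each row is the pose to reach, as a shift and turn from the pose measured when the call began, along the tool's axes at that moment; what a row does not reach only later rows make up. A row lasts 1/12 s, in which the tool goes at most 41.7 mm and 7.16 degrees, less where a joint would pass 70% of its speed; a pose out of reach is approached as far as the arm can. A call with a gripper value outside its range is refused whole. The fingers move at their own pace and stop on an object; "force" is the grip in N (left out, the last holds). Time passes only in rows, so rows that repeat a pose let the fingers close. It gives the time, the measured TCP pose, the force and the opening at its end, in the units of the state.
- manip.read_state(): the state, without advancing time (a new reading comes with each control period).
- manip.snapshot(name): name is "side" or "top" or "wrist"; returns a dict with "pixels" (400x640x3 uint8, blue, green, red), "camera_matrix" (3x3 intrinsics, pixels), "R" (3x3) and "t" (3): a world point X has camera coordinates R X + t. Camera axes: x right, y down, z forward; pixel columns grow to the right and rows downward; lengths in m; the calibration is good to about 2 mm. A picture is of the moment at which its call begins. There is no depth.
- manip.finish_job(): hands the job in, once; it reports no verdict.
Trained networks look in a picture, given as the dict that the camera call returned (one of the last four; its "shot" number tells which), for a name from the list of things; names that differ only in an ending like _2 or _b are one class to them, and where a whole thing is asked for, a point or a joint stands for the part that bears it (a point fixed in the world has none). Each returns a list of dicts, best first, with "confidence" (0 to 1); they miss things now and then, are a little off and sometimes report something else, mostly with a low value. They report only what shows in the picture. A call takes as long as a camera call. They do not tell look-alikes from the thing itself.
- manip.recognise(target, picture): "at" ([x, y, z] in m, in world coordinates, good to about 4 mm: the middle of the surface that is visible of it).
The state is a dict: "time": time; "qpos": joint angles; "dq": joint speeds; "effort": joint torques, N m; "position": TCP position; "ee_rot": TCP orientation; "force": force on the tool from outside, world axes, zero at the start; "ft_torque": the same for the moment, N m; "opening": finger opening in m.
Only numpy, scipy, OpenCV 4.12 (cv2) and the standard library are available. Lean on these libraries where they do the work, as an engineer would, in place of code of your own. Each camera call takes 0.05 s, during which the arm holds its last target.

TASK

With closed fingertips, start the analyser: push the sample port's lid down until it is fully shut, only then press the raised, dotted half of the blue rocker fully down so that it stays on, and last press the round green button fully down for a moment and let it come back up. Leave the white rocker and the red button unpressed, do not raise the lid or pick anything up, leave the cup, the jar and the mouse where they stand, and finish clear of everything.

Things in the scene. Friction and masses are not known exactly. Their poses are not given: they have to be found in the camera images.
- port: sample port fixed on the bench: dark grey square collar 160 x 160 mm, 45 mm high, around a steel well with a metal holder in it. Origin at the centre of its underside; its +x points from the lid's free edge side to its hinge side (roughly away from the robot). It may stand left or right of the panel.
- lid (a joint): opening angle of the port's lid: 0 = fully shut and flat on the collar; it starts between 0.45 and 0.85 rad. The hinge is stiff, so the lid stays wherever it is left; about 2 to 4 N downward at its pushing point closes it.
- lid_push (a point): point on the outer (upper) face of the lid, on its middle line, 105 mm from the hinge axis and 45 mm from the free edge. The lid is a blue-grey slab 150 x 150 x 12 mm with an orange strip by its free edge; axes turn with the lid, x from free edge to hinge, z out of the outer face. The free edge is on the robot's side and is the high one while open; shut, the outer face is level 58 mm above the bench.
- lid_hinge (a point): middle of the lid's hinge axis, on the lid's underside, 75 mm along the port's +x from its centre and 46 mm above the bench. The axis runs along the port's y.
- panel: control panel fixed on the bench: white slab with a dark face, 180 x 150 mm, top 25 mm above the bench. Origin at the centre of its underside; +x points roughly away from the robot. Its four controls (blue and white rockers, green and red buttons) stand at x = +-42 mm, y = +-34 mm of it, in any arrangement, all turned with the panel.
- blue (a joint): angle of the blue rocker: 0 = off (its half farther along the panel's +x is raised), 0.30 rad = on (that half fully down). Stiff: it stays wherever it is left. About 3 N at the pressing point tips it.
- blue_press (a point): pressing point on top of the raised half of the blue rocker (to be switched on): on its middle line, 20 mm from the crease and 10 mm from the raised end. The rocker is a shallow V of two flat halves, each 30 x 30 mm, 60 mm long along the panel's x, in a black frame 72 x 42 x 10 mm; a small dot marks the raised half. The point is about 49 mm above the bench when off, drops about 6 mm, to 43 mm, when on, and that half is then level.
- green (a joint): travel of the round green button: 0 = up, 0.006 m = fully down; it springs back when let go. About 1.5 N starts it moving, 5 N holds it fully down.
- green_top (a point): centre of the top face of the round green button (start, pressed last), 32 mm across in a black collar 48 mm across. The top is 22 mm above the panel's top face (47 mm above the bench) when up, 10 mm above its collar, and moves straight down as it is pressed.
- white (a joint): angle of the white rocker: 0 = off (its half farther along the panel's +x is raised), 0.30 rad = on (that half fully down). Stiff: it stays wherever it is left. About 3 N at the pressing point tips it.
- white_press (a point): pressing point on top of the raised half of the white rocker (to be left off): on its middle line, 20 mm from the crease and 10 mm from the raised end. The rocker is a shallow V of two flat halves, each 30 x 30 mm, 60 mm long along the panel's x, in a black frame 72 x 42 x 10 mm; a small dot marks the raised half. The point is about 49 mm above the bench when off, drops about 6 mm, to 43 mm, when on, and that half is then level.
- red (a joint): travel of the round red button: 0 = up, 0.006 m = fully down; it springs back when let go. About 1.5 N starts it moving, 5 N holds it fully down.
- red_top (a point): centre of the top face of the round red button (to be left alone), 32 mm across in a black collar 48 mm across. The top is 22 mm above the panel's top face (47 mm above the bench) when up, 10 mm above its collar, and moves straight down as it is pressed.
- cup: loose closed aluminium sample cup, 47 mm across, 45 mm high, a bystander. Origin at the centre of its underside.
- vial: loose small amber jar with a white cap, 28 mm across, 55 mm high, a bystander. Origin at the centre of its underside.
- mouse: loose black computer mouse, 105 x 60 x 32 mm, a bystander. Origin at the centre of its underside, x along its length.
Mind the look-alikes: they are no part of the job. What is meant by the port is not brown, turquoise or yellow, and is the larger of those in its own colour.

How it is judged:
On the way, in this order (a step that is already met when the one before it is completed fails the run):
1. the lid is pushed fully shut (value of joint lid below 0.05 rad), for 0.2 s.
2. the blue rocker is pressed on (value of joint blue above 0.25 rad), for 0.1 s.
3. the green button is pressed down by the fingers (contact force between the fingers and green above 0.5 N and value of joint green above 0.0045 m and value of joint blue above 0.25 rad and value of joint lid below 0.05 rad), for 0.05 s.
At the end, for the whole second after the job is handed in: Lid shut (within 0.05 rad), blue rocker on (above 0.25 rad), green and red buttons up (within 1 mm), green having been pressed at least 4.5 mm, white rocker off (below 0.08 rad), cup, jar and mouse upright (within 0.2 rad) and within 15 mm of where they started (value of joint lid below 0.05 rad and value of joint blue above 0.25 rad and value of joint each of green, red below 0.001 m and value of joint white below 0.08 rad and distance of each of cup, vial, mouse from where it was at the start of the episode below 0.015 m and angle between each of cup, vial, mouse's own z axis and vertical below 0.2 rad); the robot touches nothing.
It fails at once if the blue rocker is pressed (past 0.12 rad) while the lid is open (over 0.07 rad) (value of joint blue above 0.12 rad and value of joint lid above 0.07 rad).
It fails at once if the green button is pressed (over 2.5 mm) before the lid is shut and the blue rocker on (value of joint green above 0.0025 m and (value of joint lid above 0.07 rad or value of joint blue below 0.22 rad)).
It fails at once if the red button (over 2.5 mm) or the white rocker (past 0.12 rad) is pressed (value of joint red above 0.0025 m or value of joint white above 0.12 rad).
It fails at once if the lid is raised instead of pushed down (past 0.95 rad) (value of joint lid above 0.95 rad).
It fails at once if the cup, jar or mouse is lifted, carried or knocked (moved over 20 mm or tipped over 0.4 rad) (distance of any of cup, vial, mouse from where it was at the start of the episode above 0.02 m or angle between any of cup, vial, mouse's own z axis and vertical above 0.4 rad).
It also fails if it takes over 56 s, if anything falls off the work surface, if the arm or the gripper's body presses on something with over 40 N, if the wrist force passes 120 N, or if a joint passes its speed limit or range.

## Working session

There is one attempt and no reset: what is moved stays moved. The work goes in short steps, Python scripts to look and compute and a tool call to move; the robot and the scene stay as the last step left them, time stands still between calls to the robot, and variables do not carry over. Pictures are saved under pics/ and viewed, and the job is handed in when it is done.

Besides the shell and the picture viewer there is one more tool, called after "Emit:" in YAML: its name, and indented under it one key for each argument. play_rows: Moves the arm, as the interface text tells. Its arguments: {"type":"object","properties":{"grip":{"type":"array"},"delta_pos":{"type":"array"},"angular":{"type":"array"},"force":{"type":"number"}},"required":["grip","delta_pos","angular"]}

```bash
mkdir -p pics
cat > h.py <<'E'
from bench import manip
import numpy as np, cv2
def snap(n,f):
    p=manip.snapshot(n); cv2.imwrite('pics/'+f+'.png',p['pixels']); return p
def proj(p,X):
    c=np.array(p['R'])@np.array(X)+np.array(p['t']); u=np.array(p['camera_matrix'])@c; return u[:2]/u[2]
def ray(p,uv,z):
    R=np.array(p['R']);t=np.array(p['t']);K=np.array(p['camera_matrix'])
    d=R.T@np.linalg.inv(K)@np.array([uv[0],uv[1],1.]); o=-R.T@t
    return o+d*(z-o[2])/d[2]
E
python3 - <<'E'
from h import *
s=manip.read_state(); print(s)
for n in ['top','side']:
    p=snap(n,n+'0')
    print(n,-np.array(p['R']).T@np.array(p['t']))
    for k in ['port','lid_push','lid_hinge','panel','blue_press','green_top','white_press','red_top','cup','vial','mouse']:
        print(k,[(np.round(r['at'],3).tolist(),round(r['confidence'],2),proj(p,r['at']).astype(int).tolist()) for r in manip.recognise(k,p)[:4]])
E
```

```text
{'time': 0.0, 'qpos': array([ 1.01451233e+00,  5.28470656e-01,  1.43391614e+00,  2.41904454e-05,
        1.18135098e+00, -1.78499796e-01]), 'dq': array([-0.00101455,  0.00207859,  0.00030534,  0.0018903 , -0.00201916,
        0.00096808]), 'effort': array([-1.07447573e-03, -4.40042889e+01, -1.76591277e+01,  6.32334058e-02,
        5.83100086e-02, -1.60717468e-04]), 'position': array([0.23032452, 0.58064366, 0.40376403]), 'ee_rot': array([ 1.87775231e-01,  9.82211440e-01, -9.96967669e-04, -3.95683030e-04]), 'force': array([ 0.78204169, -0.28360865,  1.20542184]), 'ft_torque': array([-0.01930794, -0.04229262,  0.00910773]), 'opening': 0.08694866059105365}
top [ 0.38677018 -0.10141154  1.2738049 ]
port [([0.29, -0.524, 0.062], 0.91, [470, 289]), ([0.569, -0.486, 0.057], 0.77, [449, 190]), ([0.524, -0.244, 0.086], 0.67, [366, 206]), ([0.327, -0.26, 0.036], 0.59, [372, 277])]
lid_push [([0.569, -0.491, 0.055], 0.9, [451, 190]), ([0.539, -0.248, 0.103], 0.76, [368, 200]), ([0.29, -0.535, 0.056], 0.69, [473, 289]), ([0.325, -0.261, 0.043], 0.68, [373, 278])]
lid_hinge [([0.324, -0.261, 0.04
[... 1127 characters left out ...]
1, 0.04], 0.61, [412, 195])]
panel [([0.548, 0.271, 0.026], 0.78, [244, 329]), ([0.761, -0.142, 0.036], 0.72, [254, 179]), ([0.758, 0.076, 0.022], 0.7, [212, 233])]
blue_press [([0.612, 0.238, 0.043], 0.89, [225, 300]), ([0.592, 0.303, 0.049], 0.18, [215, 328])]
green_top [([0.512, 0.281, 0.047], 0.65, [257, 334])]
white_press [([0.593, 0.301, 0.05], 0.92, [214, 327])]
red_top [([0.535, 0.217, 0.048], 0.66, [262, 303]), ([0.536, -0.234, 0.1], 0.28, [339, 163]), ([0.514, -0.225, 0.046], 0.27, [344, 181])]
cup [([0.535, -0.23, 0.094], 0.49, [338, 165]), ([0.512, 0.281, 0.046], 0.47, [257, 335])]
vial [([0.758, -0.142, 0.037], 0.67, [254, 179])]
mouse [([0.756, 0.078, 0.018], 0.86, [212, 235])]
```

View pics/top0.png

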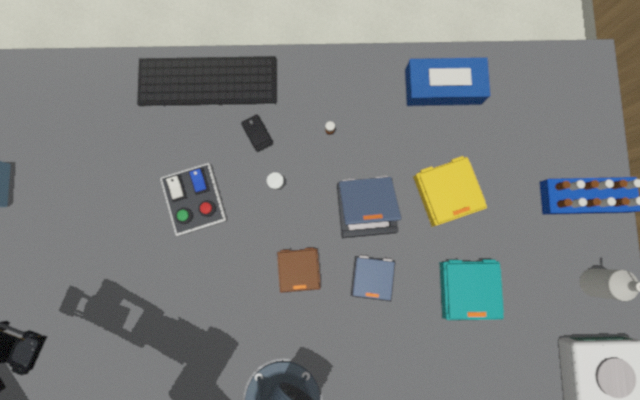

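View pics/side0.png

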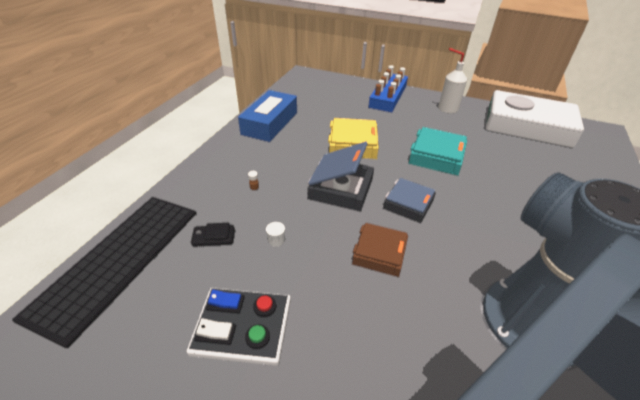

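Run:
```python
from h import *
t=cv2.imread('pics/top0.png'); s=cv2.imread('pics/side0.png')
a=cv2.resize(t[155:245,150:240],None,fx=6,fy=6,interpolation=2); cv2.imwrite('pics/ztp.png',a)
a=cv2.resize(t[165:245,325:415],None,fx=7,fy=7,interpolation=2); cv2.imwrite('pics/ztl.png',a)
a=cv2.resize(s[280:365,180:300],None,fx=6,fy=6,interpolation=2); cv2.imwrite('pics/zsp.png',a)
a=cv2.resize(s[135:215,300:390],None,fx=7,fy=7,interpolation=2); cv2.imwrite('pics/zsl.png',a)
```

```text
(no output)
```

View pics/ztp.png

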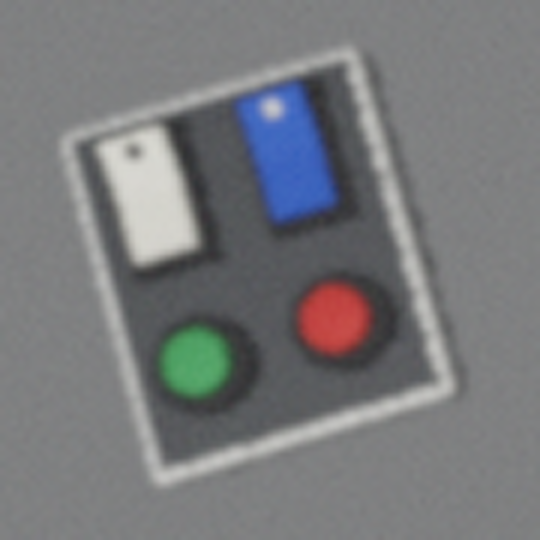

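View pics/ztl.png

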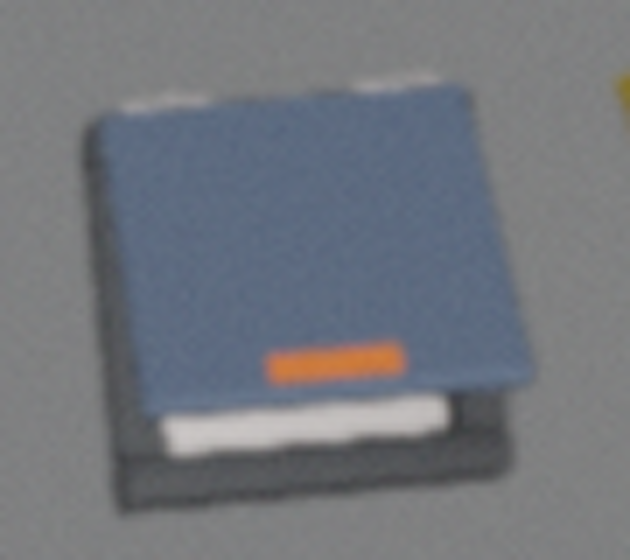

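View pics/zsp.png

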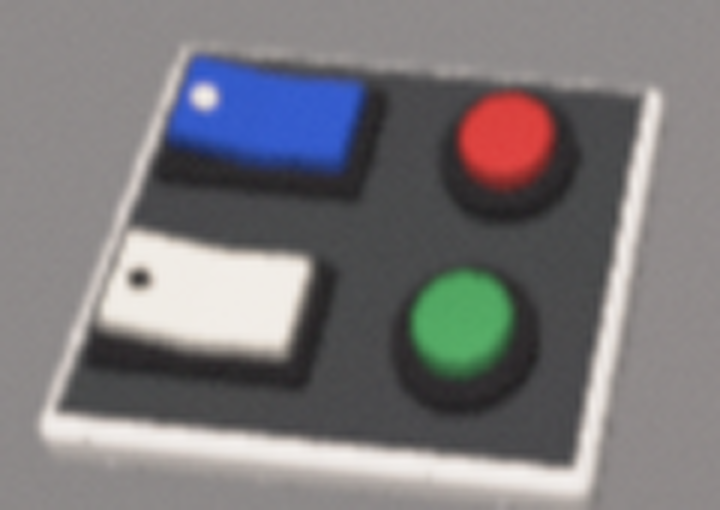

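View pics/zsl.png

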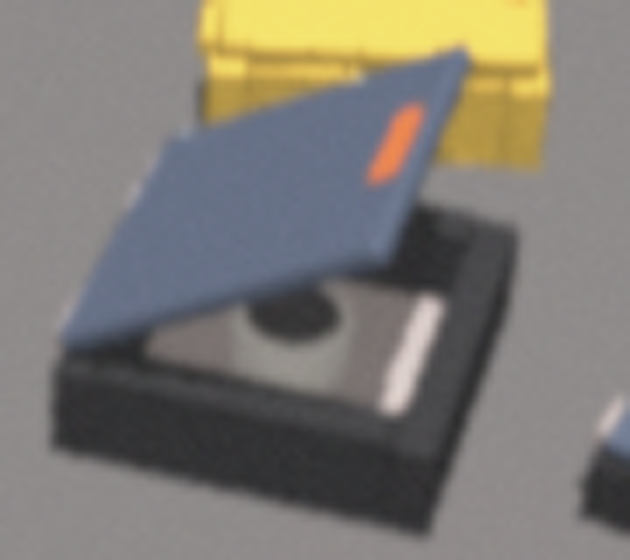

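```bash
cat > fit.py <<'E'
from h import *
from scipy.optimize import least_squares
T=manip.snapshot('top');S=manip.snapshot('side')
def un(l,f,o): return [((a+.5)/f-.5+o[0],(b+.5)/f-.5+o[1]) for a,b in l]
def W(x,y,a,P):
    c,s=np.cos(a),np.sin(a); return np.array([x+c*P[0]-s*P[1],y+s*P[0]+c*P[1],P[2]])
# panel: corners order (+x,+y),(+x,-y),(-x,-y),(-x,+y), green, red
PP=[(.09,.075,.025),(.09,-.075,.025),(-.09,-.075,.025),(-.09,.075,.025),(-.042,.034,.047),(-.042,-.034,.047)]
tp=un([(66,138),(352,48),(452,388),(160,482),(196,361),(335,318)],6,(150,155))
sp=un([(42,422),(186,46),(658,90),(588,480),(462,320),(507,138)],6,(180,280))
def r(v,cams=((T,tp),(S,sp))):
    return np.concatenate([proj(c,W(*v,P))-q for c,L in cams for P,q in zip(PP,L)])
for cams in [((T,tp),),((S,sp),),((T,tp),(S,sp))]:
    R=least_squares(lambda v:r(v,cams),[.55,.25,.27]); print('panel',R.x.round(4),np.abs(R.fun).max().round(2))
v=R.x
for n,P in dict(blue=(.062,-.034,.049),white=(.062,.034,.049),green=(-.042,.034,.047),red=(-.042,-.034,.047)).items():
    X=W(*v,P);print(n,X.round(4),proj(T,X).round(1),proj(S,X).round(1))
tl=un([(102,115),(468,85),(532,378),(145,412)],7,(325,165))
sl=un([(65,340),(172,140),(468,50),(385,260)],7,(300,135))
sl=[sl[0],sl[1],sl[2],sl[3]]
def lidp(v,d,y,h=.012):
    x,yy,a,q=v; return W(x,yy,a,(.075-d*np.cos(q)+h*np.sin(q),y,.046+d*np.sin(q)+h*np.cos(q)))
C=[(0,.075),(0,-.075),(.15,-.075),(.15,.075)]
def rl(v,cams):
    return np.concatenate([proj(c,lidp(v,*P))-q for c,L in cams for P,q in zip(C,L)])
for cams in [((T,tl),),((S,sl),),((T,tl),(S,sl))]:
    R=least_squares(lambda v:rl(v,cams),[.53,-.24,.05,.6]); print('lid',R.x.round(4),np.abs(R.fun).max().round(2))
v=R.x
X=lidp(v,.105,0); print('push',X.round(4),proj(T,X).round(1)); v2=v.copy(); v2[3]=0; print('shut',lidp(v2,.105,0))
E
python3 fit.py
```

```text
panel [0.5648 0.2527 0.2896] 1.44
panel [0.5653 0.2566 0.2873] 2.04
panel [0.5653 0.2553 0.2881] 2.29
blue [0.6344 0.2403 0.049 ] [194.8 172.9] [215.  295.8]
white [0.6151 0.3055 0.049 ] [171.7 180. ] [204.2 325.8]
green [0.5154 0.276  0.047 ] [181.6 214.7] [257.2 331.8]
red [0.5347 0.2108 0.047 ] [204.8 207.4] [264.6 301.2]
lid [ 0.5252 -0.251   0.0598  0.5511] 0.86
lid [ 0.5258 -0.2454  0.0729  0.5314] 1.16
lid [ 0.5271 -0.2499  0.0673  0.5212] 1.47
push [ 0.517  -0.2506  0.1087] [370.1 207.8]
shut [ 0.4971498  -0.25191444  0.058     ]
```

```bash
cat >> h.py <<'E'
from scipy.spatial.transform import Rotation as Ro
def plan(tip,head):
    s=manip.read_state(); q=Ro.from_quat(s['ee_rot']); p=np.array(s['position'])
    h=np.radians(head); x=np.array([np.cos(h),np.sin(h),0]); z=np.array([0,0,-1.]); y=np.cross(z,x)
    g=Ro.from_matrix(np.c_[x,y,z]); t=np.array(tip)-.182*z
    print('t',round(s['time'],2),'tip',(p+.182*q.as_matrix()[:,2]).round(4),'F',s['force'].round(2),'open',round(s['opening'],4),'q',s['qpos'].round(2))
    print('dpos mm',(q.inv().apply(t-p)*1000).round(1),'rot',(q.inv()*g).as_rotvec(degrees=True).round(2))
E
python3 -c "
from h import *
plan([.505,-.2515,.2],183.8)"
```

```text
t 1.3 tip [0.2305 0.5809 0.2227] F [0.04 1.19 0.13] open 0.0871 q [ 1.01  0.53  1.43 -0.    1.18 -0.18]
dpos mm [-562.2 -672.5   22.8] rot [ -0.     0.   -25.44]
```

Emit:
play_rows:
  grip: [1, 1, 1, 1, 1]
  delta_pos:
    - [-0.025, -0.03, 0]
    - [-0.05, -0.06, 0]
    - [-0.075, -0.09, 0]
    - [-0.1, -0.12, 0]
    - [-0.125, -0.15, 0]
  angular:
    - [0, 0, -5]
    - [0, 0, -10]
    - [0, 0, -15]
    - [0, 0, -20]
    - [0, 0, -25.4]
  force: 20

```text
time: 1.72
position: [0.2914, 0.3939, 0.4049]
ee_rot: [-0.035, 0.999, 0.0, 0.0]
force: [-0.3, -0.4, 0.2]
opening: 0.0614
```

```bash
python3 -c "
from h import *
plan([.505,-.2515,.2],183.8)"
```

```text
t 1.72 tip [0.2915 0.3939 0.2229] F [-0.25 -0.41  0.22] open 0.0614 q [ 0.71  0.35  1.76 -0.    1.03 -0.94]
dpos mm [-167.3 -658.9   22.8] rot [0.01 0.03 0.27]
```

Emit:
play_rows:
  grip: [1, 1, 1, 1, 1]
  delta_pos:
    - [-0.025, -0.03, 0]
    - [-0.05, -0.06, 0]
    - [-0.075, -0.09, 0]
    - [-0.1, -0.12, 0]
    - [-0.12, -0.155, 0]
  angular:
    - [0, 0, 0]
    - [0, 0, 0]
    - [0, 0, 0]
    - [0, 0, 0]
    - [0, 0, 0]

```text
time: 2.13
position: [0.424, 0.2466, 0.4054]
ee_rot: [-0.036, 0.999, 0.001, 0.002]
force: [1.4, 1.2, 0.4]
opening: 0.0282
```

Emit:
play_rows:
  grip: [1, 1, 1, 1, 1]
  delta_pos:
    - [-0.005, -0.04, 0]
    - [-0.01, -0.08, 0]
    - [-0.015, -0.12, 0]
    - [-0.02, -0.16, 0]
    - [-0.025, -0.2, 0]
  angular:
    - [0, 0, 0]
    - [0, 0, 0]
    - [0, 0, 0]
    - [0, 0, 0]
    - [0, 0, 0]

```text
time: 2.55
position: [0.4632, 0.0469, 0.4055]
ee_rot: [-0.035, 0.999, 0.001, 0.002]
force: [0.6, 0.6, 0.3]
opening: 0.0014
```

Emit:
play_rows:
  grip: [1, 1, 1, 1, 1]
  delta_pos:
    - [-0.005, -0.04, 0]
    - [-0.01, -0.08, 0]
    - [-0.015, -0.12, 0]
    - [-0.02, -0.16, 0]
    - [-0.025, -0.2, 0]
  angular:
    - [0, 0, 0]
    - [0, 0, 0]
    - [0, 0, 0]
    - [0, 0, 0]
    - [0, 0, 0]

```text
time: 2.97
position: [0.5023, -0.153, 0.4057]
ee_rot: [-0.035, 0.999, 0.001, 0.002]
force: [0.4, 0.9, -0.4]
opening: 0.0004
```

```bash
python3 -c "
from h import *
plan([.505,-.2515,.2],183.8)"
```

```text
t 2.97 tip [ 0.5031 -0.1528  0.2237] F [ 0.37  0.92 -0.43] open 0.0004 q [-0.51  0.39  1.68  0.    1.06 -2.15]
dpos mm [  4.3 -98.5  23.6] rot [0.05 0.26 0.24]
```

Emit:
play_rows:
  grip: [1, 1, 1, 1, 1]
  delta_pos:
    - [0.002, -0.035, 0.01]
    - [0.004, -0.07, 0.02]
    - [0.004, -0.0985, 0.023]
    - [0.004, -0.0985, 0.023]
    - [0.004, -0.0985, 0.023]
  angular:
    - [0, 0, 0.2]
    - [0, 0.2, 0.2]
    - [0, 0.2, 0.2]
    - [0, 0.2, 0.2]
    - [0, 0.2, 0.2]

```text
time: 3.38
position: [0.5052, -0.2532, 0.3821]
ee_rot: [-0.032, 0.999, 0.001, 0.0]
force: [0.1, 0.1, 0.6]
opening: 0.0001
```

```bash
python3 -c "
from h import *
plan([.505,-.2515,.06],183.8)
p=snap('side','side1'); cv2.imwrite('pics/s1.png',cv2.resize(p['pixels'][60:230,270:430],None,fx=3.5,fy=3.5)); print(proj(p,[.505,-.2515,.2]))"
```

```text
t 3.38 tip [ 0.5053 -0.253   0.2001] F [0.14 0.11 0.58] open 0.0001 q [-0.66  0.47  1.61  0.    1.06 -2.3 ]
dpos mm [  0.2   1.5 140.1] rot [ 0.08  0.05 -0.14]
[354.40226213 131.37296162]
```

View pics/s1.png

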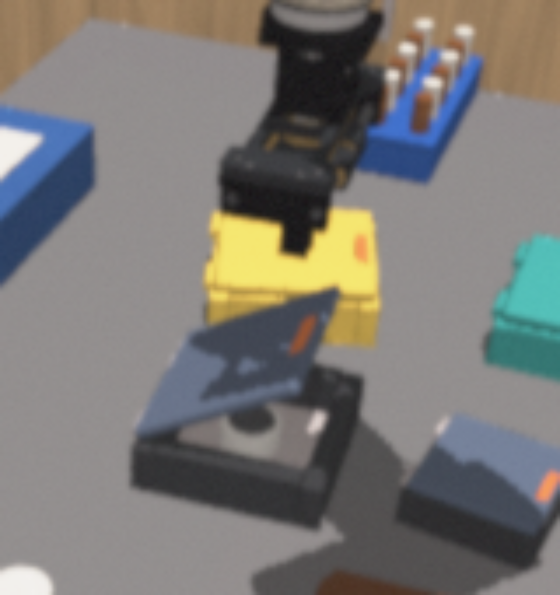

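The picture shows the closed fingertip at about (354,131), as predicted, above the open lid. I'm descending now.

Emit:
play_rows:
  grip: [1, 1, 1, 1, 1]
  delta_pos:
    - [0, 0.0015, 0.03]
    - [0, 0.0015, 0.06]
    - [0, 0.0015, 0.07]
    - [0, 0.0015, 0.078]
    - [0, 0.0015, 0.086]
  angular:
    - [0, 0, 0]
    - [0, 0, 0]
    - [0, 0, 0]
    - [0, 0, 0]
    - [0, 0, 0]

```text
time: 3.85
position: [0.5054, -0.2493, 0.2967]
ee_rot: [-0.033, 0.999, 0.001, 0.001]
force: [-0.3, -0.3, 1.7]
opening: 0.0002
```

Emit:
play_rows:
  grip: [1, 1, 1, 1, 1]
  delta_pos:
    - [0, 0, 0.008]
    - [0, 0, 0.016]
    - [0, 0, 0.024]
    - [0, 0, 0.032]
    - [0, 0, 0.04]
  angular:
    - [0, 0, 0]
    - [0, 0, 0]
    - [0, 0, 0]
    - [0, 0, 0]
    - [0, 0, 0]

```text
time: 4.27
position: [0.5055, -0.2493, 0.2562]
ee_rot: [-0.034, 0.999, 0.001, 0.001]
force: [-0.7, -1.0, 1.6]
opening: 0.0004
```

```bash
python3 -c "
from h import *
plan([.505,-.2515,.058],183.8)"
```

```text
t 4.27 tip [ 0.5057 -0.2491  0.0742] F [-0.74 -1.02  1.63] open 0.0004 q [-0.66  0.66  1.71  0.    0.77 -2.3 ]
dpos mm [ 0.6 -2.2 16.2] rot [0.07 0.07 0.04]
```

Emit:
play_rows:
  grip: [1, 1, 1, 1, 1]
  delta_pos:
    - [0, 0, 0.006]
    - [0, 0, 0.011]
    - [0, 0, 0.015]
    - [0, 0, 0.017]
    - [0, 0, 0.0185]
  angular:
    - [0, 0, 0]
    - [0, 0, 0]
    - [0, 0, 0]
    - [0, 0, 0]
    - [0, 0, 0]

```text
time: 4.68
position: [0.5052, -0.2492, 0.2407]
ee_rot: [-0.034, 0.999, 0.001, 0.0]
force: [-7.7, 4.0, 35.1]
opening: 0.0002
```

```bash
python3 -c "
from h import *
plan([.505,-.2515,.058],183.8)"
```

```text
t 4.68 tip [ 0.5053 -0.2489  0.0587] F [-7.73  4.02 35.05] open 0.0002 q [-0.66  0.68  1.72  0.    0.74 -2.3 ]
dpos mm [ 0.4 -2.3  0.7] rot [0.08 0.03 0.06]
```

Emit:
play_rows:
  grip: [1, 1, 1, 1, 1]
  delta_pos:
    - [0, 0, 0.0]
    - [0, 0, 0]
    - [0, 0, 0]
    - [0, 0, -0.02]
    - [0, 0, -0.05]
  angular:
    - [0, 0, 0]
    - [0, 0, 0]
    - [0, 0, 0]
    - [0, 0, 0]
    - [0, 0, 0]

```text
time: 5.1
position: [0.5043, -0.2486, 0.288]
ee_rot: [-0.034, 0.999, 0.003, -0.003]
force: [0.1, 0.9, -0.8]
opening: 0.0006
```

Emit:
play_rows:
  grip: [1, 1, 1, 1, 1]
  delta_pos:
    - [0, 0.01, -0.035]
    - [0, 0.03, -0.07]
    - [0, 0.06, -0.1]
    - [0, 0.1, -0.1]
    - [0, 0.14, -0.1]
  angular:
    - [0, 0, 0]
    - [0, 0, 0]
    - [0, 0, 0]
    - [0, 0, 0]
    - [0, 0, 0]

```text
time: 5.52
position: [0.496, -0.1091, 0.3906]
ee_rot: [-0.032, 0.999, 0.002, -0.0]
force: [0.4, 0.1, -0.3]
opening: 0.0003
```

```bash
python3 -c "
from h import *
plan([.59,.2,.2],196.5)
p=snap('side','side2'); cv2.imwrite('pics/s2.png',cv2.resize(p['pixels'][60:230,270:430],None,fx=3.5,fy=3.5))
for q in (0,.05,.1):
  X=[.527+np.cos(.067)*(.075-.15*np.cos(q)+.012*np.sin(q)),-.25+np.sin(.067)*-.075,.046+.15*np.sin(q)+.012]; print((proj(p,X)-[270,60])*3.5)
"
```

```text
t 5.52 tip [ 0.496  -0.1083  0.2086] F [ 0.35  0.1  -0.32] open 0.0003 q [-0.44  0.39  1.74  0.    1.02 -2.08]
dpos mm [-113.8  302.4    9.9] rot [ 2.500e-01  1.000e-02 -1.279e+01]
[343.96179251 413.0755161 ]
[344.02747731 405.5748658 ]
[343.64821193 397.9113111 ]
```

View pics/s2.png

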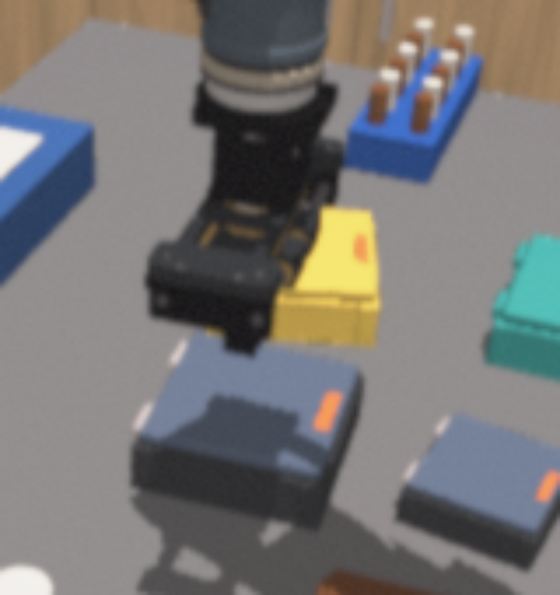

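The side picture shows the large blue-grey lid flat on its collar, with its free edge at about (344,415) against a predicted (344,413). So it is shut, and the panel is next.

Emit:
play_rows:
  grip: [1, 1, 1, 1, 1]
  delta_pos:
    - [-0.014, 0.038, 0]
    - [-0.028, 0.076, 0]
    - [-0.042, 0.114, 0]
    - [-0.056, 0.15, 0]
    - [-0.07, 0.188, 0]
  angular:
    - [0, 0, -3]
    - [0, 0, -6]
    - [0, 0, -9]
    - [0, 0, -12]
    - [0, 0, -12.8]

```text
time: 5.98
position: [0.5507, 0.0922, 0.3904]
ee_rot: [-0.147, 0.989, 0.007, -0.003]
force: [0.5, -0.1, 0.9]
opening: 0.0004
```

```bash
python3 -c "
from h import *
plan([.634,.239,.12],196.5)
p=snap('wrist','w1')
for n,X in dict(blue=[.6344,.2403,.049],white=[.6151,.3055,.049],green=[.5154,.276,.047],red=[.5347,.2108,.047]).items(): print(n,proj(p,X).round(1))
for k in ['panel','blue_press','green_top']: print(k,[(np.round(r['at'],3).tolist(),round(r['confidence'],2)) for r in manip.recognise(k,p)[:3]])
"
```

```text
t 5.98 tip [0.5491 0.0946 0.2084] F [ 0.54 -0.07  0.89] open 0.0004 q [-0.04  0.46  1.62  0.01  1.08 -1.91]
dpos mm [-122.7  114.9   89.6] rot [ 0.86 -0.27  0.36]
blue [421.2 291.7]
white [484.3 291.6]
green [498.4 198.2]
red [430.3 198. ]
panel [([0.531, 0.241, 0.021], 0.83)]
blue_press [([0.586, 0.225, 0.037], 0.59)]
green_top [([0.513, 0.273, 0.049], 0.59), ([0.533, -0.175, 0.056], 0.49)]
```

View pics/w1.png

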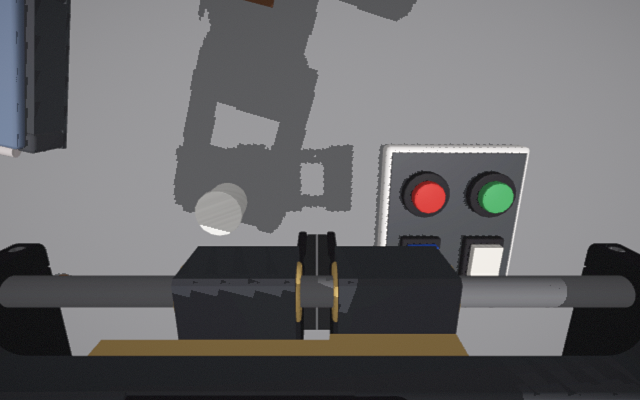

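In the wrist view the red top is at (430,197) and the green at (496,197), within 2 px of my panel fit. Next I move above the blue rocker's raised half.

Emit:
play_rows:
  grip: [1, 1, 1, 1, 1]
  delta_pos:
    - [-0.03, 0.028, 0]
    - [-0.06, 0.056, 0.01]
    - [-0.09, 0.084, 0.03]
    - [-0.122, 0.115, 0.06]
    - [-0.1225, 0.115, 0.08]
  angular:
    - [0.8, -0.2, 0.3]
    - [0.8, -0.2, 0.3]
    - [0.8, -0.2, 0.3]
    - [0.8, -0.2, 0.3]
    - [0.8, -0.2, 0.3]

```text
time: 6.6
position: [0.6359, 0.2396, 0.3117]
ee_rot: [-0.144, 0.99, 0.001, 0.002]
force: [1.8, 0.6, 0.3]
opening: 0.0005
```

```bash
python3 -c "
from h import *
p=snap('side','side3'); cv2.imwrite('pics/s3.png',cv2.resize(p['pixels'][220:370,160:310],None,fx=4,fy=4))
plan([.634,.2395,.049],196.5)
"
```

```text
t 6.65 tip [0.6324 0.2399 0.1215] F [ 0.75  1.11 -3.32] open 0.0003 q [ 0.2   0.71  1.37  0.    1.06 -1.67]
dpos mm [-0.6 -0.5 72.5] rot [ 0.16 -0.44  0.13]
```

View pics/s3.png

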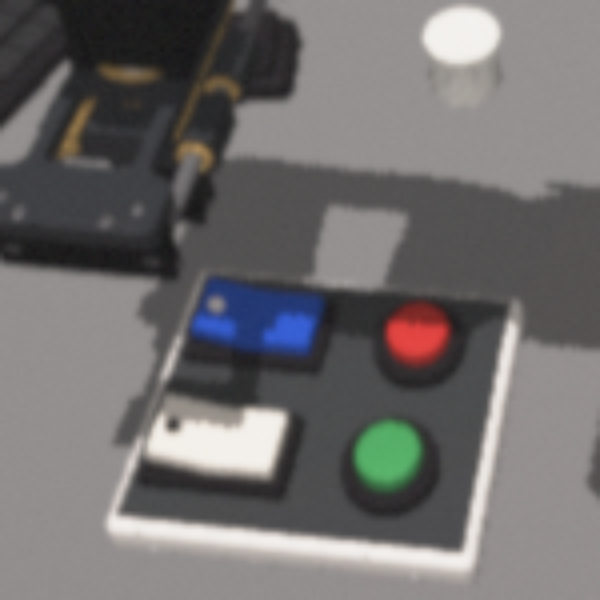

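Emit:
play_rows:
  grip: [1, 1, 1, 1, 1]
  delta_pos:
    - [0, 0, 0.03]
    - [0, 0, 0.05]
    - [0, 0, 0.056]
    - [0, 0, 0.058]
    - [0, 0, 0.06]
  angular:
    - [0.1, -0.4, 0]
    - [0.1, -0.4, 0]
    - [0.1, -0.4, 0]
    - [0.1, -0.4, 0]
    - [0.1, -0.4, 0]

```text
time: 7.07
position: [0.634, 0.2383, 0.2441]
ee_rot: [-0.144, 0.99, 0.0, -0.0]
force: [-0.8, 0.1, 0.3]
opening: 0.0001
```

```bash
python3 -c "
from h import *
p=snap('side','side4'); cv2.imwrite('pics/s4.png',cv2.resize(p['pixels'][220:370,160:310],None,fx=4,fy=4))
plan([.634,.2395,.043],196.5)
"
```

```text
t 7.12 tip [0.6343 0.2388 0.0625] F [0.58 0.39 0.42] open 0.0004 q [ 0.2   0.79  1.41  0.    0.95 -1.66]
dpos mm [-0.1  0.8 19.5] rot [0.05 0.06 0.04]
```

View pics/s4.png

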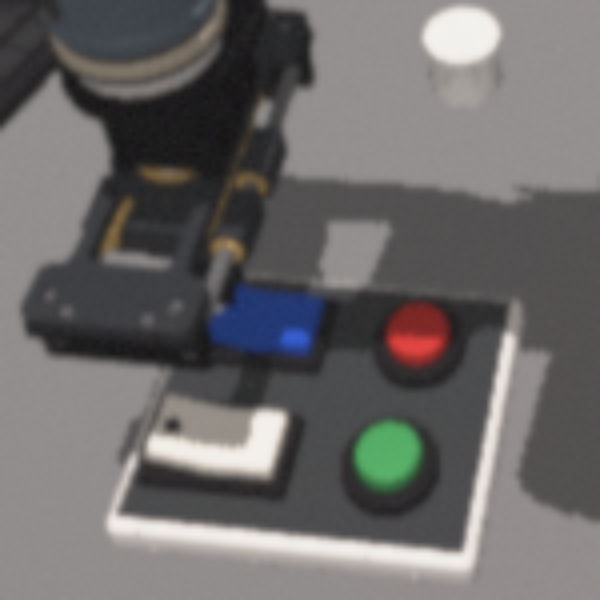

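The gripper hides the tip itself, but it hangs over the dotted far half of the blue rocker. White, red and green are clear of it. Pressing.

Emit:
play_rows:
  grip: [1, 1, 1, 1, 1]
  delta_pos:
    - [0, 0, 0.006]
    - [0, 0, 0.01]
    - [0, 0, 0.014]
    - [0, 0, 0.018]
    - [0, 0, 0.0205]
  angular:
    - [0, 0, 0]
    - [0, 0, 0]
    - [0, 0, 0]
    - [0, 0, 0]
    - [0, 0, 0]

```text
time: 7.53
position: [0.6353, 0.2388, 0.2252]
ee_rot: [-0.144, 0.99, 0.001, 0.003]
force: [-0.7, -1.1, 24.8]
opening: 0.0007
```

```bash
python3 -c "
from h import *
plan([.634,.2395,.043],196.5)
"
```

```text
t 7.53 tip [0.6363 0.2392 0.0432] F [-0.7  -1.13 24.84] open 0.0007 q [ 0.2   0.81  1.41  0.    0.91 -1.66]
dpos mm [1.  1.  0.2] rot [0.02 0.32 0.04]
```

Tip height is 43 mm with 25 N, so the rocker is at its stop. I hold briefly, lift and look.

Emit:
play_rows:
  grip: [1, 1, 1, 1, 1]
  delta_pos:
    - [0, 0, 0.0005]
    - [0, 0, 0]
    - [0, 0, -0.02]
    - [0, 0, -0.05]
    - [0, 0, -0.08]
  angular:
    - [0, 0, 0]
    - [0, 0, 0]
    - [0, 0, 0]
    - [0, 0, 0]
    - [0, 0, 0]

```text
time: 7.95
position: [0.6338, 0.2386, 0.3039]
ee_rot: [-0.144, 0.99, 0.0, -0.0]
force: [1.3, 1.2, 0.1]
opening: 0.0004
```

```bash
python3 -c "
from h import *
p=snap('side','side5'); cv2.imwrite('pics/s5.png',cv2.resize(p['pixels'][220:370,160:310],None,fx=4,fy=4))
plan([.516,.2755,.1],196.5)
"
```

```text
t 8.0 tip [0.6383 0.2399 0.1297] F [1.69 0.11 3.87] open 0.0004 q [ 0.2   0.7   1.37  0.    1.06 -1.66]
dpos mm [105.1  68.9  28.3] rot [-0.02  0.74  0.07]
```

View pics/s5.png

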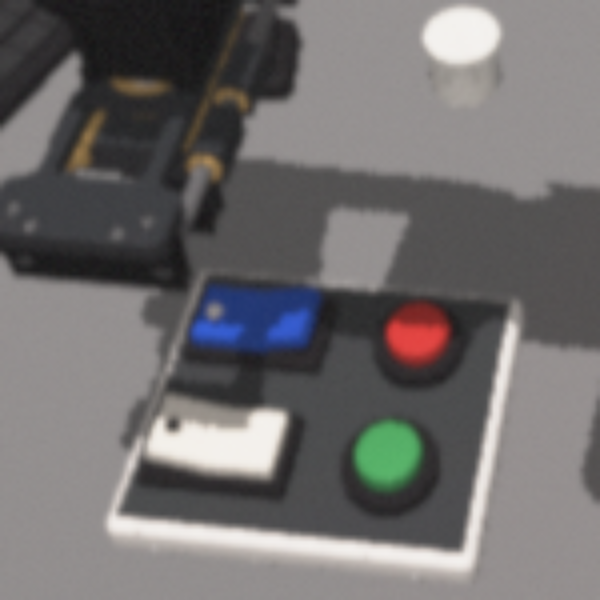

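In the crop the blue rocker's dot has dropped from (215,305) to (213,312), and its near half now stands up, so it is on. White still shows its raised dotted half. Now the green button.

Emit:
play_rows:
  grip: [1, 1, 1, 1, 1]
  delta_pos:
    - [0.03, 0.02, 0]
    - [0.06, 0.04, 0.0]
    - [0.09, 0.06, 0.01]
    - [0.105, 0.069, 0.028]
    - [0.105, 0.069, 0.028]
  angular:
    - [0, 0.3, 0]
    - [0, 0.3, 0]
    - [0, 0.3, 0]
    - [0, 0.3, 0]
    - [0, 0.3, 0]

```text
time: 8.42
position: [0.5099, 0.2761, 0.2791]
ee_rot: [-0.146, 0.989, -0.0, -0.003]
force: [-0.4, -0.1, -0.3]
opening: 0.0007
```

```bash
python3 -c "
from h import *
p=snap('side','side6'); cv2.imwrite('pics/s6.png',cv2.resize(p['pixels'][220:370,160:310],None,fx=4,fy=4))
plan([.5155,.276,.047],196.5)
"
```

```text
t 8.47 tip [0.5131 0.2759 0.0985] F [0.61 0.37 0.75] open 0.0003 q [ 0.3   0.64  1.65 -0.    0.86 -1.56]
dpos mm [-2.4 -0.7 51.5] rot [-0.02  0.03  0.21]
```

View pics/s6.png

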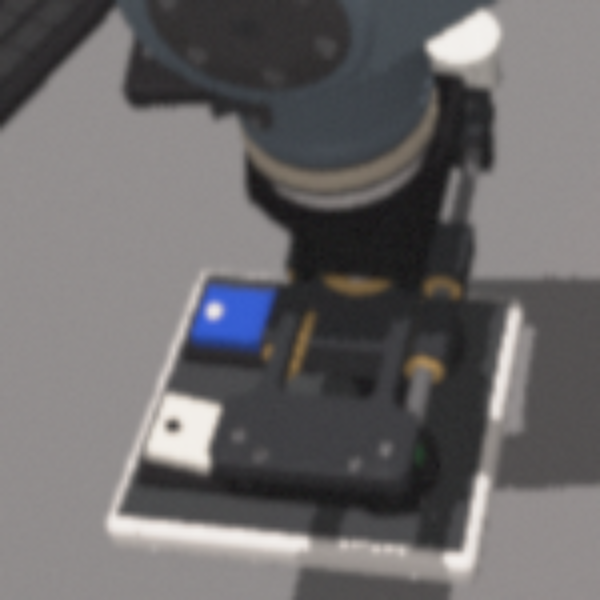

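The gripper stands over the green button with the other controls in the clear. Pressing it now.

Emit:
play_rows:
  grip: [1, 1, 1, 1, 1]
  delta_pos:
    - [-0.0024, -0.0007, 0.03]
    - [-0.0024, -0.0007, 0.045]
    - [-0.0024, -0.0007, 0.051]
    - [-0.0024, -0.0007, 0.056]
    - [-0.0024, -0.0007, 0.0585]
  angular:
    - [0, 0, 0]
    - [0, 0, 0]
    - [0, 0, 0]
    - [0, 0, 0]
    - [0, 0, 0]

```text
time: 8.88
position: [0.5165, 0.2756, 0.2233]
ee_rot: [-0.145, 0.989, -0.0, 0.0]
force: [-5.6, -2.4, 23.5]
opening: 0.0004
```

```bash
python3 -c "
from h import *
plan([.5155,.276,.041],196.5)
"
```

```text
t 8.88 tip [0.5165 0.2755 0.0413] F [-5.61 -2.36 23.52] open 0.0004 q [ 0.3   0.73  1.66 -0.    0.75 -1.56]
dpos mm [0.8 0.7 0.3] rot [-0.04 -0.    0.19]
```

Tip height is 41 mm at 23.5 N, so the button is fully down. I hold briefly, then release and withdraw.

Emit:
play_rows:
  grip: [1, 1, 1, 1, 1]
  delta_pos:
    - [0, 0, 0.0005]
    - [0, 0, 0]
    - [0, 0, -0.03]
    - [0, 0, -0.07]
    - [0, 0, -0.11]
  angular:
    - [0, 0, 0]
    - [0, 0, 0]
    - [0, 0, 0]
    - [0, 0, 0]
    - [0, 0, 0]

```text
time: 9.3
position: [0.5172, 0.2754, 0.3345]
ee_rot: [-0.145, 0.989, -0.0, -0.0]
force: [0.8, 0.7, -0.1]
opening: 0.0005
```

Emit:
play_rows:
  grip: [1, 1, 1, 1, 1]
  delta_pos:
    - [0.01, 0.03, -0.02]
    - [0.02, 0.06, -0.04]
    - [0.03, 0.09, -0.06]
    - [0.04, 0.125, -0.08]
    - [0.05, 0.16, -0.08]
  angular:
    - [0, 0, 0]
    - [0, 0, 0]
    - [0, 0, 0]
    - [0, 0, 0]
    - [0, 0, 0]

```text
time: 9.72
position: [0.4243, 0.4161, 0.4203]
ee_rot: [-0.144, 0.99, 0.002, 0.006]
force: [1.0, 0.6, -0.3]
opening: 0.0004
```

Emit:
play_rows:
  grip: [1, 1, 1, 1, 1]
  delta_pos:
    - [0, 0, 0]
    - [0, 0, 0]
    - [0, 0, 0]
    - [0, 0, 0]
    - [0, 0, 0]
  angular:
    - [0, 0, 0]
    - [0, 0, 0]
    - [0, 0, 0]
    - [0, 0, 0]
    - [0, 0, 0]

```text
time: 10.13
position: [0.4252, 0.4149, 0.4198]
ee_rot: [-0.143, 0.99, 0.002, 0.005]
force: [0.3, -0.5, -0.8]
opening: 0.0008
```

```bash
python3 -c "
from h import *
plan([.5155,.276,.041],196.5)
p=snap('side','side7'); T=snap('top','top7')
cv2.imwrite('pics/s7.png',p['pixels'])
a=cv2.imread('pics/top0.png')
for k in ['cup','vial','mouse']: print(k,[(np.round(r['at'],3).tolist(),round(r['confidence'],2)) for r in manip.recognise(k,p)[:2]])
"
```

```text
t 10.13 tip [0.427  0.4158 0.2379] F [ 0.26 -0.47 -0.79] open 0.0008 q [ 0.59  0.47  1.5  -0.    1.16 -1.27]
dpos mm [ -45.1 -159.2  197. ] rot [ 0.11  0.62 -0.04]
cup []
vial []
mouse []
```

View pics/s7.png

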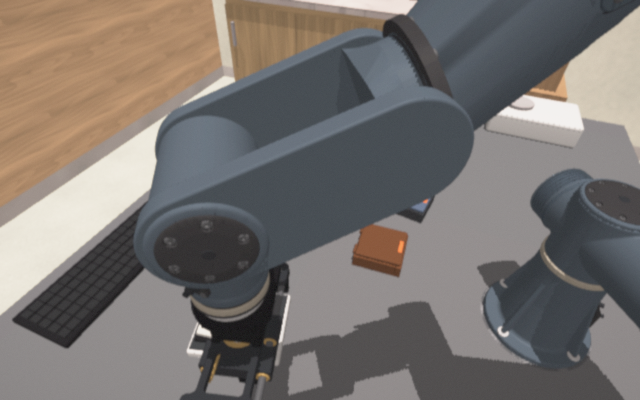

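View pics/top7.png

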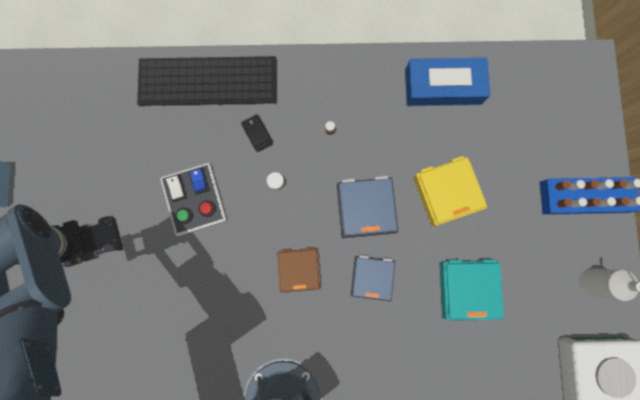

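The top view shows the lid flat on its collar at (368,207). The cup (275,181), jar (330,127) and mouse (257,133) are where they started. The gripper hangs clear, well to the left of the panel. In the side view the arm covers most of this.

```bash
python3 -c "
from h import *
print(manip.finish_job())"
```

```text
the job is handed in; nothing more can be done
None
```

I shut the lid, switched the blue rocker on, then pressed and released the green button, in that order. I handed the job in at about 10 s; it gave no verdict.

- **Lid:** The tip reached 59 mm above the bench with 35 N. The side picture taken after lifting off, and the final top view, show the lid flat on its collar.
- **Blue rocker:** The tip reached 43 mm with 25 N. The side picture then shows the dotted half down and the near half up, with white still off.
- **Green button:** The tip reached 41 mm with 23.5 N, which is fully down. I have no close-up of it after release. The final top view shows it at its starting place, but cannot show a height difference of a few millimetres.
- **Other objects:** In the final top view the cup, jar and mouse sit at the same pixels as at the start. The arm ended clear, with the tip about 240 mm above the bench and only sensor-noise force.

**Failed check:** The final recognition of the cup, jar and mouse in the side view found nothing, because the arm hid them. Their final positions therefore rest on the top view alone.

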